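Hold the bag clip open around the marked edge of the recipe card

TASK

Squeeze the yellow bag clip wide open by its two levers, pick it up off the tea box, and bring it, level and still gaping, to the recipe card so that the card's upright red-marked edge stands between the open jaws at the height of the red mark, well inside the mouth and touching neither jaw, ready for me to slip a second card in beside it. Finish there, still holding the clip open in the gripper: do not let go and do not let it bite the card. Do not shove the card stand, and leave the other things where they are.

Things in the scene. Friction and masses are not known exactly. Their poses are not given: they have to be found in the camera images.
- clip: Jumbo yellow bag clip (peg type, 110 mm long, 26 mm tall, 60 g, most of it in the levers) lying on its side, loose, on the lid of the tea box. Origin: underside of the steel pivot pin; x along the centre line to the jaw tips (56 mm ahead; levers reach back to x = -55 mm); z up along the pin. Closed, the levers spread backward in a V, 52 mm over their ends. Fully open, the jaws measure 49 mm over their outsides.
- clip_grip (a point): Point between the two levers, 28 mm behind the pin, at half height (13 mm above the underside), close to the centre of mass: squeeze here from above, across the clip's y. Fully open the levers' outer faces are flat and parallel, 18 mm apart. While squeezed the clip creeps about 5 mm forward (jaws first) between the fingers.
- clip_mouth (a point): Point on the clip's centre line 35 mm ahead of the pin (21 mm inside the jaw tips), at half height: where the card's edge should stand. Fully open the jaws' gap is about 30 mm at the tips and over 20 mm here, spread evenly to y and -y.
- clip_l (a joint): Opening angle of each jaw (the two are geared together), rad: 0 closed, 0.30 fully open at the stop. A spring closes it: about 4 N at the levers starts it, about 10 N reaches the stop, 20 N holds it firmly.
- card_stand: White recipe card, 110 mm wide, 3 mm thick, upright in a wooden foot 64 x 70 x 25 mm (loose, 0.7 kg); the top of the card is 116 mm above the worktop. Origin under the middle of the foot; x lies along the card, away from the marked edge; y is square to the card; z up. The card overhangs the foot by 23 mm at either end.
- card_mark (a point): Middle of the red mark (26 mm tall, 14 mm wide) on the card's marked upright edge, 55 mm from the stand's origin along its -x, 72 mm above the worktop. The marked edge faces broadly toward the robot.
- honey_jar: Honey jar with a grey lid, 71 mm across, 110 mm tall, loose; origin under its centre. To be left alone.
- orange_cup: Orange cup with a handle, 76 mm tall, loose; origin under its centre. To be left alone.
- pepper_mill: Wooden pepper mill, 58 mm across, 150 mm tall, loose; origin under its centre. To be left alone.
- tea_box: Closed dark wooden tea box, 100 x 80 mm, 65 mm tall, fixed to the worktop; origin under its centre, x along its length. The clip lies on its flat top, jaws pointing away from the robot and often somewhat to its left. A tall black bread bin (235 mm) stands a few cm beyond the jaw tips: lift straight up or back toward the robot.

How it is judged (in metres and radians):
On the way:
1. the clip is squeezed wide open and lifted off the tea box before it comes to the card (value of joint clip_l above 0.2 rad and height (world z) of clip above 0.08 m and horizontal distance between clip_mouth and card_mark above 0.03 m), for 0.2 s.
At the end, for the whole second after the job is handed in: Clip held in the gripper, still, level within 0.3 rad, 35 mm up, open over 0.2 rad a jaw; red mark 6-48 mm ahead of the pin, within 10 mm of the centre line and 15 mm of half height; clip clear of card and foot; stand upright, within 15 mm of its start (value of joint clip_l above 0.2 rad and x of card_mark in the frame of clip between 0.006 and 0.048 m and y of card_mark in the frame of clip between -0.01 and 0.01 m and z of card_mark in the frame of clip between -0.002 and 0.028 m and angle between clip's own z axis and vertical below 0.3 rad and height (world z) of clip above 0.035 m and contact force between clip and card_stand below 0.3 N and contact force between the fingers and clip above 3 N and linear speed of clip below 0.02 m/s and distance of card_stand from where it was at the start of the episode below 0.015 m and angle between card_stand's own z axis and vertical below 0.1 rad); the arm keeps its last pose, push and grip.
It fails at once if the card stand is shoved more than 20 mm or tipped (distance of card_stand from where it was at the start of the episode above 0.02 m or angle between card_stand's own z axis and vertical above 0.3 rad).
It fails at once if the clip closes on the card (value of joint clip_l below 0.1 rad and distance between clip_mouth and card_mark below 0.035 m).
It fails at once if the honey jar, the cup or the pepper mill is moved more than 30 mm (distance of any of honey_jar, orange_cup, pepper_mill from where it was at the start of the episode above 0.03 m).
It also fails if it takes over 32 s, if anything falls off the work surface, if the arm or the gripper's body presses on something with over 40 N, if the wrist force passes 120 N, or if a joint passes its speed limit or range.

ROBOT

A 6-joint arm with a two-finger parallel gripper is mounted at the origin on a cart in front of the work surface, level with it; the furniture and walls round the work are solid. World frame = base frame: x ahead of the robot, y to its left, z up, the work surface at z = 0. Lengths are in mm, angles in rad, forces in N, time in s.
With the tool pointing down it reaches from about 275 to 1000 mm from the base axis. Payload 8.4 kg.
Tool frame: the origin (TCP) lies midway between the tips of the shut fingers; the grasp point (between the pads) lies 19 mm behind it; z points along the fingers, y is the line along which they close (so a half turn about z gives the same grasp; the last joint's range is limited). The gripper opens to 85 mm and grips with 20 to 120 N. Pads are 22 mm wide; open, the fingers measure 114 mm over their backs; the gripper's body (76 mm by 85 mm) begins 54 mm behind the grasp point. The pads swing forward as they close: fully open they stand 13 mm farther back than shut.
Start: joints at [-1.286, 0.353, 1.633, -0, 1.155, -0.002], TCP at [176.801, -599.474, 231.281] pointing down, gripper open.
Joint ranges: [-2.63, 2.63], [-0.92, 2.1], [0.06, 2.66], [-1.3, 4.44], [0, 2.69], [-3.02, 3.02]. Speed limits (rad/s): [2.22, 2.22, 2.79, 3.14, 3.14, 3.14].

INTERFACE

Orientations are given as [roll, pitch, yaw] about the fixed x, y, z axes, in that order (R = Rz(yaw) Ry(pitch) Rx(roll)).
In Python, from rig import r gives the robot as it stands.
- The arm moves only by the tool servo_tool, never from a script. Its argument "deltas" is a list of rows, each an object of numbers: "x", "y", "z": the shift along the world's x, y, z in mm; "rx", "ry", "rz": the turn, a rotation vector about the world's x, y, z in rad; "gripper": the gripper's target within -1 to 1 (fully open at 1, half-way at 0, shut at -1). A call has 1 to 10 rows; each row is the pose to reach, as a shift and turn from the pose commanded when the call began; what a row does not reach only later rows make up. A row lasts 1/10 s, in which the tool goes at most 50 mm and 8.59 degrees, less where a joint would pass 70% of its speed; a pose out of reach is approached as far as the arm can. A call with a gripper value outside its range is refused whole. The fingers move at their own pace and stop on an object; "newtons" is the grip in N (left out, the last holds). Time passes only in rows, so rows that repeat a pose let the fingers close. It gives the time, the measured TCP pose, the force, the opening and the grip force at its end, in the units of the state.
- r.sense(): the state, without advancing time (a new reading comes with each control period).
- r.grab_frame(name): name is "scene" or "top" or "wrist"; returns the picture (400x640x3 uint8, blue, green, red); there is no depth.
- r.camera_params(name): a dict with "mtx" (3x3 intrinsics, pixels), "eye" and "orientation" of the camera in the world. Camera axes: x right, y down, z forward; pixel columns grow to the right and rows downward; lengths in mm; the calibration is good to about 2 mm. A picture is of the moment at which its call begins: read the wrist's pose just before it. camera_params takes no time and is no camera call; for the wrist camera it gives the pose at the moment of the call.
- r.sign_off(): hands the job in; it is judged then, once.
Trained networks look in the newest picture that a camera, given by its name, has taken for a name from the list of things; names that differ only in an ending like _2 or _b are one class to them, and where a whole thing is asked for, a point or a joint stands for the part that bears it (a point fixed in the world has none). Each returns a list of dicts, best first, with "conf" (0 to 1); they miss things now and then, are a little off and sometimes report something else, mostly with a low value. They report only what shows in the picture. A call takes as long as a camera call.
- r.recognise(name, camera): "box" ([left, top, width, height] in pixels, round what is visible of it).
The state is a dict: "clock": time; "qpos": joint angles; "qvel": joint speeds; "joint_efforts": joint torques, N m; "eef_pos": TCP position; "tcp_rot": TCP orientation; "contact_force": force on the tool from outside, world axes, zero at the start; "wrist_torque": the same for the moment, N m; "opening": opening from 0.0 (shut) to 1.0 (fully open); "grasp_force": force on a finger pad.
Only numpy, scipy, OpenCV 4.12 (cv2) and the standard library are available. Lean on these libraries where they do the work, as an engineer would, in place of code of your own. Each camera call takes 0.05 s, during which the arm holds its last target. There are 200 camera calls.

## Working session

There is one attempt and no reset: what is moved stays moved. The work goes in short steps, Python scripts to look and compute and a tool call to move; the robot and the scene stay as the last step left them, time stands still between calls to the robot, and variables do not carry over. Pictures are saved under pics/ and viewed, at most 10 in all, crops included, and the job is handed in when it is done.

Besides the shell and the picture viewer there is one more tool, called after "Emit:" by a JSON object that holds its "op" and its "data". servo_tool: Moves the arm, as the interface text tells. Its arguments: {"type":"object","properties":{"deltas":{"type":"array","items":{"type":"object","properties":{"x":{"type":"number"},"y":{"type":"number"},"z":{"type":"number"},"rx":{"type":"number"},"ry":{"type":"number"},"rz":{"type":"number"},"gripper":{"type":"number"}}}},"newtons":{"type":"number"}},"required":["deltas"]}

```bash
ls; mkdir -p pics
cat > h.py <<'E'
from rig import r
import numpy as np, cv2
from scipy.spatial.transform import Rotation as R
def cam(n):
    p=r.camera_params(n); return p
def rot(o):
    o=np.array(o,float)
    return o if o.shape==(3,3) else R.from_euler('xyz',o).as_matrix()
def ray(p,u,v,z):
    d=rot(p['orientation'])@np.linalg.solve(np.array(p['mtx']),[u,v,1.]); e=np.array(p['eye'])
    return e+d*(z-e[2])/d[2]
def proj(p,X):
    c=np.array(p['mtx'])@(rot(p['orientation']).T@(np.array(X,float)-p['eye'])); return c[:2]/c[2]
E
python3 - <<'E'
from h import *
for n in ("scene","top"):
    p=cam(n); print(n,p)
    cv2.imwrite(f"pics/{n}0.png",r.grab_frame(n))
    for t in ("clip","card_stand","card_mark","tea_box","honey_jar","orange_cup","pepper_mill"):
        print(t,[(np.round(d['box']).tolist(),round(d['conf'],2)) for d in r.recognise(t,n)[:2]])
print(r.sense())
E
```

```text
pics
scene {'mtx': array([[453.87349499,   0.        , 313.58422609],
       [  0.        , 453.87349499, 200.50902867],
       [  0.        ,   0.        ,   1.        ]]), 'eye': array([-564.70214131, -537.3094602 ,  586.07088502]), 'orientation': array([-1.95534287, -0.00535373, -1.10468906])}
clip [([324.0, 216.0, 41.0, 20.0], 0.86), ([328.0, 215.0, 23.0, 24.0], 0.75)]
card_stand [([385.0, 216.0, 38.0, 50.0], 0.94)]
card_mark [([325.0, 217.0, 38.0, 20.0], 0.59), ([385.0, 214.0, 36.0, 55.0], 0.58)]
tea_box [([320.0, 223.0, 39.0, 38.0], 0.87), ([325.0, 215.0, 40.0, 18.0], 0.75)]
honey_jar [([373.0, 193.0, 24.0, 44.0], 0.6), ([385.0, 215.0, 38.0, 55.0], 0.4)]
orange_cup [([401.0, 203.0, 37.0, 31.0], 0.89)]
pepper_mill []
top {'mtx': array([[383.12447454,   0.        , 320.18081146],
       [  0.        , 383.12447454, 208.42395321],
       [  0.        ,   0.        ,   1.        ]]), 'eye': array([ 480.04558796,   10.34714021, 1151.14756354]), 'orientation': array([-3.10036849,  0.02151834, -1.56417805])}
clip [([356.0, 232.0, 4.0, 6.0], 0.63), ([358.0, 233.0, 39.0, 10.0], 0.47)]
c
[... 295 characters left out ...]
, 'qpos': array([-1.28638456e+00,  3.52958115e-01,  1.63339610e+00, -3.78010652e-06,
        1.15519109e+00, -2.41154823e-03]), 'qvel': array([ 1.07614471e-03,  1.30414943e-03,  6.94454578e-05,  1.03173384e-03,
       -8.68198301e-04,  6.76698577e-06]), 'joint_efforts': array([-4.91347328e-04, -6.05107355e+01, -3.42418885e+01, -1.09965119e-04,
        5.29981080e-04, -1.04519538e-05]), 'eef_pos': array([ 176.81155161, -599.47939906,  231.30881554]), 'tcp_rot': array([3.14154532e+00, 3.57255024e-06, 2.86824844e-01]), 'contact_force': array([-0.30062004, -0.24130095,  0.66498475]), 'wrist_torque': array([ 0.02665874, -0.0146238 , -0.05596482]), 'grasp_force': 0.0, 'opening': 0.999651997358073}
```

Run:
```python
import cv2
a=cv2.imread("pics/top0.png")[130:280,320:470]; cv2.imwrite("pics/topc.png",cv2.resize(a,(600,600),interpolation=cv2.INTER_CUBIC))
a=cv2.imread("pics/scene0.png")[160:300,290:470]; cv2.imwrite("pics/scenec.png",cv2.resize(a,(771,600),interpolation=cv2.INTER_CUBIC))
```

```text
(no output)
```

View pics/topc.png

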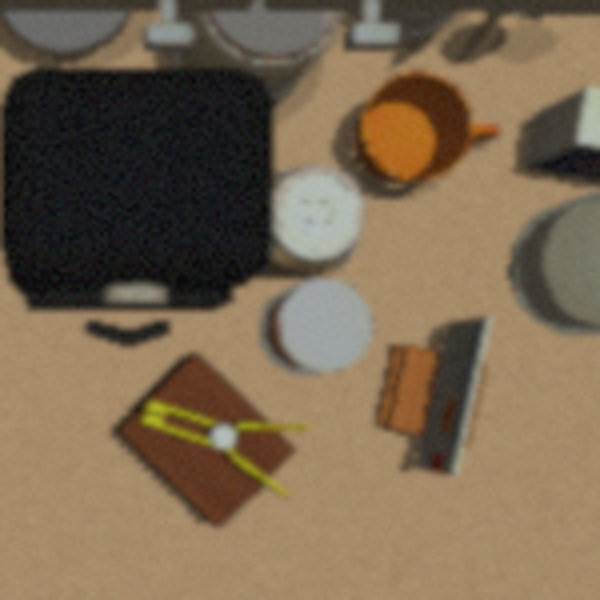

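View pics/scenec.png

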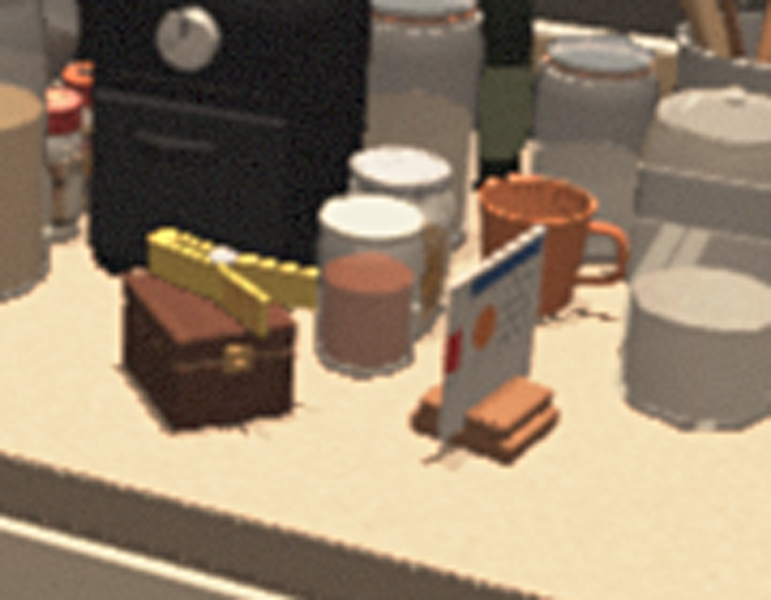

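Top crop (4×, offset 320,130): pin at (223,436), jaw tips (152,413), lever ends (305,427)/(287,493). The card's top edge runs (488,318)→(457,472), and the red-marked end is the lower, robot-side one. Jaws point mostly to the robot's left, and the honey jar is close to the levers.

Run:
```python
from h import *
p=cam("top"); f=lambda u,v,z:ray(p,320+u/4,130+v/4,z)
for n,u,v,z in [("pin",223,436,91),("tip",152,413,91),("levA",305,427,91),("levB",287,493,91),("cardmark",457,472,116),("cardfar",488,318,116),("honey",323,325,110),("binfront",130,307,235),("boxL",115,430,65),("boxT",195,353,65),("boxR",296,450,65),("boxB",220,526,65)]:
    X=f(u,v,z); print(n,X.round(1))
s=cam("scene"); g=lambda u,v:(290+u*180/771,160+v*140/600)
pin=f(223,436,91); print("scene pin",proj(s,pin),g(225,257)); 
c=f(457,472,116); print("card top corner",proj(s,c),g(448,290)); m=c.copy(); m[2]=72; print("mark",proj(s,m),g(448,352))
```

```text
pin [ 440.3 -120.1   91. ]
tip [455.7 -71.3  91. ]
levA [ 446.9 -176.3   91. ]
levB [ 401.6 -163.9   91. ]
cardmark [ 418.4 -273.1  116. ]
cardfar [ 521.6 -294.4  116. ]
honey [ 516.4 -185.2  110. ]
binfront [522.2 -46.9 235. ]
boxL [443.  -47.2  65. ]
boxT [ 497.7 -103.5   65. ]
boxR [ 429.9 -174.5   65. ]
boxB [ 376.1 -121.2   65. ]
scene pin [342.6342123  220.37531239] (342.52918287937746, 219.96666666666667)
card top corner [397.39571944 226.39106673] (394.5914396887159, 227.66666666666669)
mark [396.06195678 242.57603814] (394.5914396887159, 242.13333333333333)
```

Emit:
{"op": "servo_tool", "data": {"deltas": [{"x": 25, "y": 45, "rz": 0.1, "gripper": 0.3}, {"x": 50, "y": 90, "rz": 0.2, "gripper": 0.3}, {"x": 75, "y": 135, "rz": 0.3, "gripper": 0.3}, {"x": 100, "y": 180, "rz": 0.4, "gripper": 0.3}, {"x": 125, "y": 225, "rz": 0.5, "gripper": 0.3}, {"x": 150, "y": 270, "rz": 0.6, "gripper": 0.3}, {"x": 175, "y": 315, "rz": 0.7, "gripper": 0.3}, {"x": 200, "y": 360, "rz": 0.8, "gripper": 0.3}, {"x": 225, "y": 405, "rz": 0.9, "gripper": 0.3}, {"x": 245, "y": 445, "rz": 0.976, "gripper": 0.3}]}}

```text
invalid input
```

Emit:
{"op": "servo_tool", "data": {"deltas": [{"x": 6, "y": 5, "z": 0}, {"x": 6, "y": 5}, {"x": 6, "y": 5}]}}

```text
invalid input
```

Run:
```python
from h import *
s=r.sense(); print(s['clock'],s['eef_pos'],s['tcp_rot'],s['opening'],s['qpos'])
p=cam("wrist"); im=r.grab_frame("wrist"); print(p)
cv2.imwrite("pics/w1.png",im)
np.save("w1.npy",np.array([p['eye'],p['orientation']],dtype=object),allow_pickle=True)
for n in("clip","clip_grip","card_stand","card_mark","honey_jar"): print(n,[(np.round(d['box']).tolist(),round(d['conf'],2)) for d in r.recognise(n,"wrist")[:2]])
```

```text
0.8 [ 176.81155161 -599.47939906  231.30881554] [3.14154532e+00 3.57255024e-06 2.86824844e-01] 0.999651997358073 [-1.28638456e+00  3.52958115e-01  1.63339610e+00 -3.78010652e-06
  1.15519109e+00 -2.41154823e-03]
{'mtx': array([[353.67093435,   0.        , 322.5638697 ],
       [  0.        , 353.67093435, 198.35113677],
       [  0.        ,   0.        ,   1.        ]]), 'eye': array([ 256.81156225, -576.87856444,  373.26637762]), 'orientation': array([ 2.80983228e+00,  1.49929718e-04, -1.28332979e+00])}
clip []
clip_grip []
card_stand []
card_mark []
honey_jar []
```

View pics/w1.png

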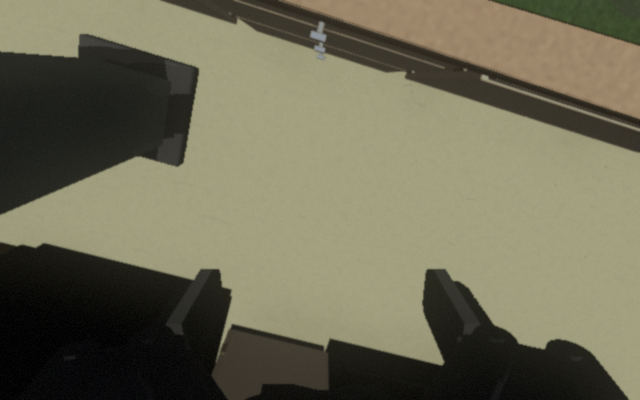

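The moves were refused, so the arm hasn't moved; the wrist picture shows only bare worktop. I'll retry with every field given.

Emit:
{"op": "servo_tool", "data": {"deltas": [{"x": 25, "y": 45, "z": 0, "rx": 0, "ry": 0, "rz": 0.1, "gripper": 0.3}, {"x": 50, "y": 90, "z": 0, "rx": 0, "ry": 0, "rz": 0.2, "gripper": 0.3}, {"x": 75, "y": 135, "z": 0, "rx": 0, "ry": 0, "rz": 0.3, "gripper": 0.3}, {"x": 100, "y": 180, "z": 0, "rx": 0, "ry": 0, "rz": 0.4, "gripper": 0.3}, {"x": 125, "y": 225, "z": 0, "rx": 0, "ry": 0, "rz": 0.5, "gripper": 0.3}, {"x": 150, "y": 270, "z": 0, "rx": 0, "ry": 0, "rz": 0.6, "gripper": 0.3}, {"x": 175, "y": 315, "z": 0, "rx": 0, "ry": 0, "rz": 0.7, "gripper": 0.3}, {"x": 200, "y": 360, "z": 0, "rx": 0, "ry": 0, "rz": 0.8, "gripper": 0.3}, {"x": 225, "y": 405, "z": 0, "rx": 0, "ry": 0, "rz": 0.9, "gripper": 0.3}, {"x": 245, "y": 445, "z": 0, "rx": 0, "ry": 0, "rz": 0.976, "gripper": 0.3}], "newtons": 20}}

```text
clock: 2.1
eef_pos: [419.0, -159.8, 231.7]
tcp_rot: [3.14, 0.0, 1.267]
contact_force: [1.3, -1.2, 1.1]
opening: 0.649
grasp_force: 0.0
```

Emit:
{"op": "servo_tool", "data": {"deltas": [{"x": 5, "y": 5, "z": 0, "rx": 0, "ry": 0, "rz": 0, "gripper": 0.3}, {"x": 10, "y": 7, "z": 0, "rx": 0, "ry": 0, "rz": 0, "gripper": 0.3}, {"x": 10, "y": 7, "z": 0, "rx": 0, "ry": 0, "rz": 0, "gripper": 0.3}, {"x": 10, "y": 7, "z": 0, "rx": 0, "ry": 0, "rz": 0, "gripper": 0.3}], "newtons": 20}}

```text
clock: 2.5
eef_pos: [427.7, -155.7, 231.2]
tcp_rot: [-3.141, 0.0, 1.261]
contact_force: [-0.1, 0.8, -0.2]
opening: 0.648
grasp_force: 0.0
```

Run:
```python
from h import *
s=r.sense(); print(s['clock'],s['eef_pos'],s['tcp_rot'],s['opening'],s['qpos'])
p=cam("wrist"); im=r.grab_frame("wrist"); print(p['eye'],p['orientation'])
cv2.imwrite("pics/w2.png",im)
for n in("clip","clip_grip","card_stand","card_mark","honey_jar"): print(n,[(np.round(d['box']).tolist(),round(d['conf'],2)) for d in r.recognise(n,"wrist")[:2]])
for X in [(440.3,-120.1,91),(455.7,-71.3,91),(446.9,-176.3,91),(401.6,-163.9,91),(418.4,-273,116)]: print(proj(p,X).round())
```

```text
2.5 [ 427.72148717 -155.6647762   231.18809495] [-3.14126536e+00  2.88175208e-04  1.26104858e+00] 0.6480413662679931 [-3.52107063e-01  8.46253501e-02  1.98090730e+00 -3.42833230e-04
  1.07637483e+00 -4.21965391e-02]
[452.76125296 -76.74285625 373.14194753] [ 2.80954628e+00  1.63695233e-04 -3.09058776e-01]
clip [([296.0, 61.0, 58.0, 140.0], 0.74), ([296.0, 61.0, 27.0, 139.0], 0.7)]
clip_grip [([294.0, 60.0, 64.0, 144.0], 0.89), ([526.0, 159.0, 114.0, 96.0], 0.38)]
card_stand [([348.0, 222.0, 130.0, 94.0], 0.57)]
card_mark [([348.0, 217.0, 131.0, 100.0], 0.74), ([451.0, 109.0, 138.0, 87.0], 0.69)]
honey_jar [([449.0, 109.0, 137.0, 87.0], 0.75), ([298.0, 60.0, 59.0, 140.0], 0.6)]
[324. 136.]
[324.  68.]
[352. 198.]
[296. 200.]
[354. 317.]
```

View pics/w2.png

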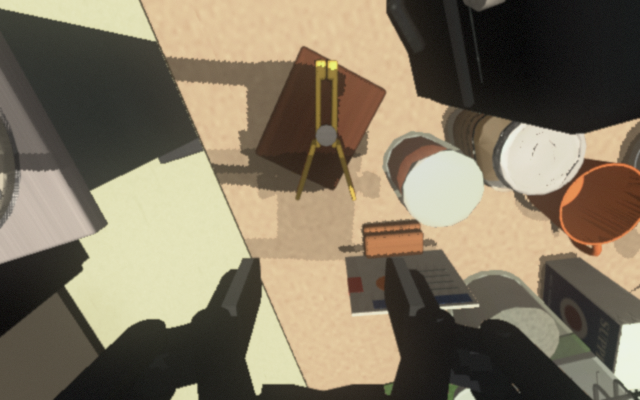

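Run:
```python
from h import *
p=cam("wrist"); f=lambda u,v,z:ray(p,u,v,z)
pin=f(326,135.5,91);tip=f(327,61,91);a=f(297,198,91);b=f(353,199.5,91);m=(a+b)/2
print(pin,tip,a,b)
for d in (tip-pin,pin-m,tip-m): print(np.degrees(np.arctan2(d[1],d[0])),np.linalg.norm(d))
c=f(350.5,315,116);c2=f(478,308,116);d=c2-c;print("card",c,c2,np.degrees(np.arctan2(d[1],d[0])),np.linalg.norm(d))
print("honey", f(440,188,110))
```

```text
[ 441.9413669 -119.3804584   91.       ] [459.27504407 -66.88934798  91.        ] [ 402.82173975 -162.07280524   91.        ] [ 447.46785363 -177.71510553   91.        ]
71.72568192545438 55.27904700023348
71.60718351239957 53.23286718375141
71.6675499655874 108.5118561860206
card [ 416.46445427 -270.1023922   116.        ] [ 523.09877894 -296.5551831   116.        ] -13.932127275458681 109.86641590649997
honey [ 515.05818721 -182.36275592  110.        ]
```

Emit:
{"op": "servo_tool", "data": {"deltas": [{"x": 3, "y": 5, "z": -40, "rx": 0, "ry": 0, "rz": -0.01, "gripper": 0.3}, {"x": 5, "y": 10, "z": -80, "rx": 0, "ry": 0, "rz": -0.01, "gripper": 0.3}, {"x": 5, "y": 10, "z": -110, "rx": 0, "ry": 0, "rz": -0.01, "gripper": 0.3}, {"x": 5, "y": 10, "z": -110, "rx": 0, "ry": 0, "rz": -0.01, "gripper": 0.3}, {"x": 5, "y": 10, "z": -110, "rx": 0, "ry": 0, "rz": -0.01, "gripper": 0.3}], "newtons": 20}}

```text
clock: 3.3
eef_pos: [433.1, -144.8, 121.6]
tcp_rot: [-3.141, 0.0, 1.253]
contact_force: [0.4, -0.5, 0.2]
opening: 0.653
grasp_force: 0.0
```

Emit:
{"op": "servo_tool", "data": {"deltas": [{"x": 0, "y": -1, "z": -25, "rx": 0, "ry": 0, "rz": 0, "gripper": 0.3}, {"x": 0, "y": -1, "z": -42, "rx": 0, "ry": 0, "rz": 0, "gripper": 0.3}, {"x": 0, "y": -1, "z": -53, "rx": 0, "ry": 0, "rz": 0, "gripper": 0.3}, {"x": 0, "y": -1, "z": -53, "rx": 0, "ry": 0, "rz": 0, "gripper": 0.3}, {"x": 0, "y": -1, "z": -53, "rx": 0, "ry": 0, "rz": 0, "gripper": 0.3}], "newtons": 20}}

```text
clock: 3.8
eef_pos: [433.9, -145.9, 69.3]
tcp_rot: [3.14, 0.0, 1.253]
contact_force: [0.1, -1.3, 0.7]
opening: 0.648
grasp_force: 0.0
```

Run:
```python
from h import *
p=cam("wrist"); im=r.grab_frame("wrist")
cv2.imwrite("pics/w3.png",im); print(proj(p,(433.1,-146,78)))
```

```text
[321.27335204 279.53765508]
```

View pics/w3.png

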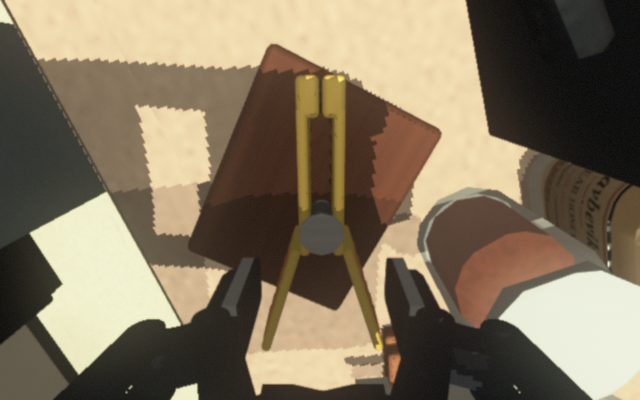

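The fingers straddle both levers, centred on the clip (pads at columns ~250 and ~395, pin at 322). Closing now.

Emit:
{"op": "servo_tool", "data": {"deltas": [{"x": 0, "y": 0, "z": 0, "rx": 0, "ry": 0, "rz": 0, "gripper": 0}, {"x": 0, "y": 0, "z": 0, "rx": 0, "ry": 0, "rz": 0, "gripper": -0.3}, {"x": 0, "y": 0, "z": 0, "rx": 0, "ry": 0, "rz": 0, "gripper": -0.6}, {"x": 0, "y": 0, "z": 0, "rx": 0, "ry": 0, "rz": 0, "gripper": -1}, {"x": 0, "y": 0, "z": 0, "rx": 0, "ry": 0, "rz": 0, "gripper": -1}, {"x": 0, "y": 0, "z": 0, "rx": 0, "ry": 0, "rz": 0, "gripper": -1}, {"x": 0, "y": 0, "z": 0, "rx": 0, "ry": 0, "rz": 0, "gripper": -1}, {"x": 0, "y": 0, "z": 0, "rx": 0, "ry": 0, "rz": 0, "gripper": -1}], "newtons": 25}}

```text
clock: 4.65
eef_pos: [434.6, -146.2, 69.9]
tcp_rot: [3.138, 0.0, 1.253]
contact_force: [-2.4, -0.4, 13.5]
opening: 0.196
grasp_force: 24.3
```

Emit:
{"op": "servo_tool", "data": {"deltas": [{"x": 0, "y": 0, "z": 6, "rx": 0, "ry": 0, "rz": 0, "gripper": -1}, {"x": 0, "y": 0, "z": 18, "rx": 0, "ry": 0, "rz": 0, "gripper": -1}, {"x": -5, "y": 0, "z": 36, "rx": 0, "ry": 0, "rz": 0, "gripper": -1}, {"x": -12, "y": 0, "z": 56, "rx": 0, "ry": 0, "rz": 0, "gripper": -1}, {"x": -25, "y": 0, "z": 76, "rx": 0, "ry": 0, "rz": 0, "gripper": -1}, {"x": -40, "y": 0, "z": 90, "rx": 0, "ry": 0, "rz": 0, "gripper": -1}, {"x": -50, "y": 0, "z": 100, "rx": 0, "ry": 0, "rz": 0, "gripper": -1}, {"x": -50, "y": 0, "z": 100, "rx": 0, "ry": 0, "rz": 0, "gripper": -1}, {"x": -50, "y": 0, "z": 100, "rx": 0, "ry": 0, "rz": 0, "gripper": -1}], "newtons": 25}}

```text
clock: 5.55
eef_pos: [383.6, -145.7, 168.8]
tcp_rot: [3.14, -0.0, 1.253]
contact_force: [0.7, -0.2, -0.0]
opening: 0.197
grasp_force: 25.3
```

Run:
```python
from h import *
s=r.sense(); print(s['clock'],s['eef_pos'],s['tcp_rot'],s['opening'],s['qpos'])
p=cam("wrist"); im=r.grab_frame("wrist")
cv2.imwrite("pics/w4.png",im)
```

```text
5.55 [ 383.58926944 -145.7368292   168.80825075] [ 3.14007317e+00 -4.47498022e-06  1.25253782e+00] 0.19650778455979578 [-3.66806109e-01  9.51288086e-02  2.13213575e+00  9.88442673e-05
  9.12810614e-01 -4.86079833e-02]
```

View pics/w4.png

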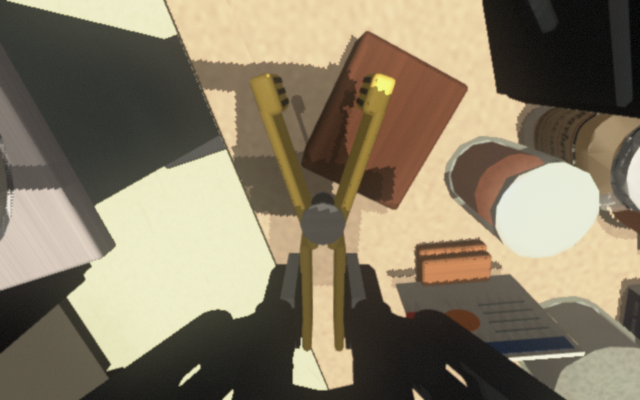

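Run:
```python
from h import *
s=r.sense(); p=cam("wrist"); T=np.array(s['eef_pos']); y=s['tcp_rot'][2]
a=np.array([np.cos(y),np.sin(y)]);n=np.array([-a[1],a[0]])
z=T[2]-4.5+26
for nm,u,v in [("pin",322.5,224),("tL",264,78),("tR",382,79)]:
    X=ray(p,u,v,z); d=(X-T)[:2]; print(nm,X.round(1),"fwd",(d@a).round(1),"left",(d@n).round(1))
```

```text
pin [ 393.1 -115.9  189.9] fwd 31.2 left 0.2
tL [391.1 -61.5 189.9] fwd 82.3 left 19.1
tR [427.2 -73.7 189.9] fwd 82.0 left -18.9
```

Emit:
{"op": "servo_tool", "data": {"deltas": [{"x": -10, "y": -10, "z": 0, "rx": 0, "ry": 0, "rz": -0.13, "gripper": -1}, {"x": -20, "y": -20, "z": 0, "rx": 0, "ry": 0, "rz": -0.26, "gripper": -1}, {"x": -30, "y": -30, "z": 0, "rx": 0, "ry": 0, "rz": -0.39, "gripper": -1}, {"x": -40, "y": -45, "z": 0, "rx": 0, "ry": 0, "rz": -0.52, "gripper": -1}, {"x": -45, "y": -60, "z": 0, "rx": 0, "ry": 0, "rz": -0.65, "gripper": -1}, {"x": -45, "y": -75, "z": 0, "rx": 0, "ry": 0, "rz": -0.78, "gripper": -1}, {"x": -45, "y": -85, "z": 0, "rx": 0, "ry": 0, "rz": -0.91, "gripper": -1}, {"x": -40, "y": -95, "z": 0, "rx": 0, "ry": 0, "rz": -1.04, "gripper": -1}, {"x": -35, "y": -105, "z": 0, "rx": 0, "ry": 0, "rz": -1.17, "gripper": -1}, {"x": -30, "y": -110, "z": 0, "rx": 0, "ry": 0, "rz": -1.3, "gripper": -1}], "newtons": 25}}

```text
clock: 6.6
eef_pos: [353.7, -256.3, 167.6]
tcp_rot: [-3.141, 0.001, -0.053]
contact_force: [-1.2, 0.5, -0.8]
opening: 0.199
grasp_force: 25.3
```

Emit:
{"op": "servo_tool", "data": {"deltas": [{"x": 0, "y": -1, "z": 0, "rx": 0, "ry": 0, "rz": -0.1, "gripper": -1}, {"x": 0, "y": -1, "z": 0, "rx": 0, "ry": 0, "rz": -0.18, "gripper": -1}, {"x": 0, "y": -1, "z": 0, "rx": 0, "ry": 0, "rz": -0.18, "gripper": -1}, {"x": 0, "y": -1, "z": 0, "rx": 0, "ry": 0, "rz": -0.18, "gripper": -1}, {"x": 0, "y": -1, "z": 0, "rx": 0, "ry": 0, "rz": -0.18, "gripper": -1}], "newtons": 25}}

```text
clock: 7.1
eef_pos: [353.2, -256.5, 168.0]
tcp_rot: [-3.141, 0.0, -0.225]
contact_force: [0.3, -0.4, -1.0]
opening: 0.197
grasp_force: 25.3
```

Run:
```python
from h import *
s=r.sense(); print(s['clock'],s['eef_pos'],s['tcp_rot'],s['opening'],s['qpos'])
p=cam("wrist"); im=r.grab_frame("wrist")
for n in("card_stand","card_mark"): print(n,[(np.round(d['box']).tolist(),round(d['conf'],2)) for d in r.recognise(n,"wrist")[:2]])
cv2.imwrite("pics/w5.png",im); print(proj(p,(417.5,-271.5,116)),proj(p,(417.5,-271.5,72)))
```

```text
7.1 [ 353.19780704 -256.50195226  167.99635626] [-3.14135226e+00  4.93632649e-04 -2.25159697e-01] 0.1967468728312511 [-6.31568794e-01  1.39135401e-01  2.08221732e+00  3.22444996e-05
  9.20788389e-01  1.16436777e+00]
card_stand [([274.0, 2.0, 94.0, 109.0], 0.84)]
card_mark [([276.0, 0.0, 92.0, 114.0], 0.93)]
[320.68691806 111.44999945] [321.0591133  105.11071162]
```

View pics/w5.png

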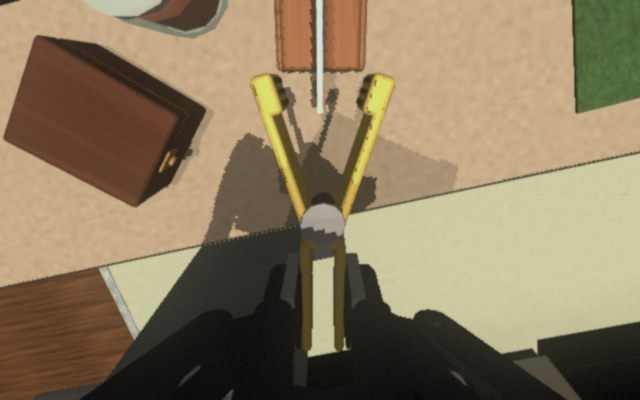

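Card corner at (320,111), as predicted: it runs straight up the image, centred between the jaws (267…378) with the pin at 322. I can go straight down, with a small forward shift.

Emit:
{"op": "servo_tool", "data": {"deltas": [{"x": 2, "y": 0, "z": -12, "rx": 0, "ry": 0, "rz": 0, "gripper": -1}, {"x": 2, "y": 0, "z": -26, "rx": 0, "ry": 0, "rz": 0, "gripper": -1}, {"x": 2, "y": 0, "z": -36, "rx": 0, "ry": 0, "rz": 0, "gripper": -1}, {"x": 2, "y": 0, "z": -40, "rx": 0, "ry": 0, "rz": 0, "gripper": -1}, {"x": 2, "y": 0, "z": -40, "rx": 0, "ry": 0, "rz": 0, "gripper": -1}], "newtons": 25}}

```text
clock: 7.75
eef_pos: [354.8, -256.3, 127.5]
tcp_rot: [-3.141, 0.001, -0.227]
contact_force: [-1.1, -0.4, -0.4]
opening: 0.194
grasp_force: 25.3
```

Run:
```python
from h import *
s=r.sense(); print(s['clock'],s['eef_pos'],s['tcp_rot'],s['contact_force'])
p=cam("wrist"); im=r.grab_frame("wrist")
cv2.imwrite("pics/w6.png",im); print(proj(p,(417.5,-271.5,116)))
```

```text
7.75 [ 354.75467096 -256.30676685  127.50860858] [-3.14098808e+00  1.42000611e-03 -2.27105581e-01] [-1.10426409 -0.37779034 -0.42994039]
[321.18021149 123.85034411]
```

View pics/w6.png

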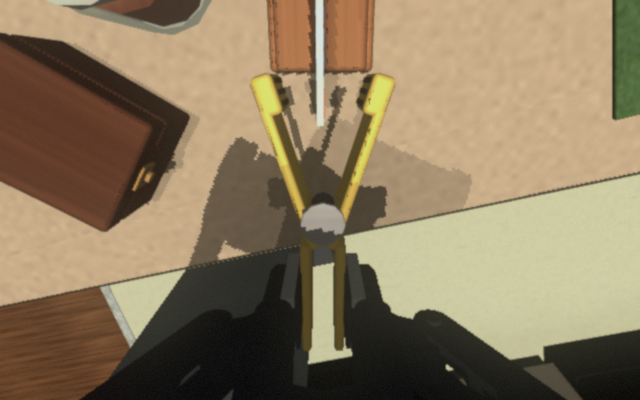

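The card corner is at (320,125), about 1 mm off centre and well inside the jaw tips. I'll nudge y by +1 mm and descend to the mark's height.

Emit:
{"op": "servo_tool", "data": {"deltas": [{"x": 0, "y": 1, "z": -12, "rx": 0, "ry": 0, "rz": 0, "gripper": -1}, {"x": 0, "y": 1, "z": -26, "rx": 0, "ry": 0, "rz": 0, "gripper": -1}, {"x": 0, "y": 1, "z": -40, "rx": 0, "ry": 0, "rz": 0, "gripper": -1}, {"x": 0, "y": 1, "z": -52, "rx": 0, "ry": 0, "rz": 0, "gripper": -1}, {"x": 0, "y": 1, "z": -60, "rx": 0, "ry": 0, "rz": 0, "gripper": -1}, {"x": 0, "y": 1, "z": -64, "rx": 0, "ry": 0, "rz": 0, "gripper": -1}, {"x": 0, "y": 1, "z": -64, "rx": 0, "ry": 0, "rz": 0, "gripper": -1}, {"x": 0, "y": 1, "z": -64, "rx": 0, "ry": 0, "rz": 0, "gripper": -1}, {"x": 0, "y": 1, "z": -64, "rx": 0, "ry": 0, "rz": 0, "gripper": -1}], "newtons": 25}}

```text
clock: 8.7
eef_pos: [355.5, -255.8, 64.8]
tcp_rot: [3.141, -0.001, -0.227]
contact_force: [0.3, 0.4, 0.0]
opening: 0.195
grasp_force: 25.3
```

Run:
```python
from h import *
s=r.sense(); print(s['clock'],s['eef_pos'],s['tcp_rot'],s['contact_force'],s['opening'],s['grasp_force'])
a=r.grab_frame("wrist")[40:340,160:480]
b=r.grab_frame("scene")[190:290,340:447]
cv2.imwrite("pics/w7.png",np.hstack([cv2.resize(a,(400,375)),cv2.resize(b,(400,375),interpolation=cv2.INTER_CUBIC)]))
```

```text
8.7 [ 355.47788194 -255.84139326   64.75968264] [ 3.14124556e+00 -8.37386269e-04 -2.27180749e-01] [0.25280543 0.3526975  0.02505682] 0.19489839727526292 25.341554582118988
```

View pics/w7.png

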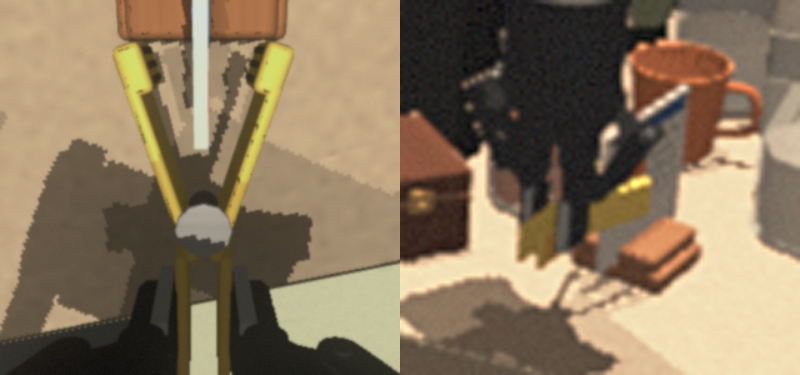

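The card's edge stands centred between the open jaws (column 201, jaws centred at ~203), clear of both. The force is near zero, so I'm handing in.

```bash
python3 -c "
from rig import r
print(r.sign_off())"
```

```text
the job is handed in; nothing more can be done
None
```

I handed the job in at about 9 s of the 32 s: the clip is held open (25 N grip) and level, the card's red-marked edge centred between the jaws and touching neither, and the card stand was not pushed; no verdict came back.

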